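# Start a self-tapping thumbscrew in a timber block

## Robot

A 6-joint arm with a two-finger parallel gripper is mounted at the origin on a cart in front of the work surface, level with it; the furniture and walls round the work are solid. World frame = base frame: x ahead of the robot, y to its left, z up, the work surface at z = 0. Lengths are in m, angles in rad, forces in N, time in s.
With the tool pointing down it reaches from about 0.375 to 0.975 m from the base axis. Payload 3.8 kg.
Tool frame: the origin (TCP) lies midway between the tips of the shut fingers; the grasp point (between the pads) lies 19 mm behind it; z points along the fingers, y is the line along which they close (so a half turn about z gives the same grasp; the last joint's range is limited). The gripper opens to 85 mm and grips with 20 to 120 N. Pads are 22 mm wide; open, the fingers measure 114 mm over their backs; the gripper's body (76 mm by 85 mm) begins 54 mm behind the grasp point. The pads swing forward as they close: fully open they stand 13 mm farther back than shut.
Start: joints at [-1.151, 0.264, 1.604, -0, 1.274, -0.037], TCP at [0.298, -0.606, 0.231] pointing down, gripper open.
Joint ranges: [-2.63, 2.63], [-0.94, 2.18], [0.31, 2.57], [-1.31, 4.45], [0, 2.66], [-2.55, 2.55]. Speed limits (rad/s): [2.57, 2.57, 3.14, 3.14, 3.14, 3.14].

## Interface

Orientations are given as a rotation vector (axis times angle).
In Python, from workcell import bot gives the robot as it stands.
- The arm moves only by the tool step_arm, never from a script. Its argument "motion" is a list of rows, each a list of 5 numbers: the finger opening in cm, from 0 to 8.54, then the shift along the tool's x, y, z in cm, then the turn about the tool's z in degrees. In form: [[claw, dx, dy, dz, twist], ...]. A call has 1 to 20 rows; each row is the pose to reach, as a shift and turn from the pose commanded when the call began, along the tool's axes at that moment; what a row does not reach only later rows make up. A row lasts 1/10 s, in which the tool goes at most 50 mm and 8.59 degrees, less where a joint would pass 70% of its speed; a pose out of reach is approached as far as the arm can. A call with a gripper value outside its range is refused whole. The fingers move at their own pace and stop on an object; "force" is the grip in N (left out, the last holds). Time passes only in rows, so rows that repeat a pose let the fingers close. It gives the time, the measured TCP pose, the force, the opening and the grip force at its end, in the units of the state.
- bot.read_state(): the state, without advancing time (a new reading comes with each control period).
- bot.read_camera(name): name is "scene" or "side" or "wrist"; returns (picture, depth): 384x512x3 uint8, red, green, blue; 384x512 float32, m along the optical axis (not along the pixel's ray), 0 where there is no reading.
- bot.calibration(name): a dict with "mtx" (3x3 intrinsics, pixels), "k1" (the pictures are not rectified: a ray, as slopes to the right and down, at radius r is drawn at 1 + k1 r^2 times it, then the intrinsics apply), "origin" and "orientation" of the camera in the world; the wrist camera has in their place "T_tool_cam" (4x4, takes a point from camera to tool coordinates, whose origin is the TCP and whose axes are the flange's). Camera axes: x right, y up, looking along -z (the intrinsics and any distortion apply to the point x, -y, -z); pixel columns grow to the right and rows downward; lengths in m; the calibration is good to about 2 mm. A picture is of the moment at which its call begins: read the wrist's pose just before it. calibration takes no time and is no camera call.
- bot.finish_job(): hands the job in; it is judged then, once.
The state is a dict: "time": time; "q": joint angles; "joint_vel": joint speeds; "joint_torque": joint torques, N m; "tool_pos": TCP position; "tcp_rot": TCP orientation; "wrist_force": force on the tool from outside, world axes, zero at the start; "torque": the same for the moment, N m; "width": opening from 0.0 (shut) to 1.0 (fully open); "grip_force": force on a finger pad.
Only numpy, scipy, OpenCV 4.12 (cv2) and the standard library are available. Lean on these libraries where they do the work, as an engineer would, in place of code of your own. Each camera call takes 0.05 s, during which the arm holds its last target. There are 200 camera calls.

## Task

Two timber blocks on the bench each carry a metal bracket with a self-tapping thumbscrew standing loose in its pilot hole. Start the red-headed screw: press it down firmly and, while still pressing, turn it clockwise (seen from above) about a quarter turn, so that its first thread bites and it stays down when you let go. Leave the blue-headed screw as it is.

Things in the scene. Friction and masses are not known exactly. Their poses are not given: they have to be found in the camera images.
- red_grip (a point): Red-headed upright thumbscrew. Head: red wing 46 mm long (x axis), 14 mm thick (y; grip across it from above), 25 mm high (z up), on a round steel flange 48 mm wide, 5 mm thick, that can carry the fingertips. Point: on the screw axis, 5 mm below the wing's top, 20 mm above the flange's upper face, 93 mm above the bench at the start; it turns and sinks with the screw.
- red_press (a joint): How far the red screw is pressed down, in m: 0 loose, 0.012 at the bottom stop. It springs back; about 5 N starts it, 12 N reaches the bottom. To bite it must be pressed over 7 mm before turning and kept there through the first 45 degrees; the thread then holds it 7 to 9 mm down.
- red_turn (a joint): Turn of the red screw in rad, growing clockwise seen from above: within 0.1 of 0 at the start, stops at -0.3 and 1.75. Turning takes 0.1 to 0.2 N m. Turned without being pressed it only spins, and cannot bite until turned back to near 0.
- blue_wing_end (a point): A like screw with a blue wing, not to be disturbed. Point: in the wing, 20 mm from the screw axis, 5 mm below its top, 93 mm above the bench. Each screw stands in an aluminium bracket on a pine block (45 x 110 mm) on its own fixed steel plate (90 x 150 mm; block and plate 48 mm high together); the two plates may have swapped places.

How it is judged:
At the end, for the whole second after the job is handed in: The red screw, let go, stays at least 5.5 mm down and has been turned clockwise to at least 0.9 rad (about 50 degrees); the blue screw's wing end is within 6 mm of where it stood (value of joint red_press above 0.0055 m and value of joint red_turn above 0.9 rad and distance of blue_wing_end from where it was at the start of the episode below 0.006 m); the robot touches nothing.
It fails at once if the blue screw is turned or pressed (its wing end moves 10 mm or more) (distance of blue_wing_end from where it was at the start of the episode above 0.01 m).
It also fails if it takes over 38 s, if anything falls off the work surface, if the arm or the gripper's body presses on something with over 40 N, if the wrist force passes 120 N, or if a joint passes its speed limit or range.

## Working session

There is one attempt and no reset: what is moved stays moved. The work goes in short steps, Python scripts to look and compute and a tool call to move; the robot and the scene stay as the last step left them, time stands still between calls to the robot, and variables do not carry over. Pictures are saved under pics/ and viewed, at most 10 in all, crops included, and the job is handed in when it is done.

Besides the shell and the picture viewer there is one more tool, called after "Call:" as name([rows], argument=value, ...), one row to a line, values as JSON. step_arm: Moves the arm, as the interface text tells. Its arguments: {"type":"object","properties":{"motion":{"type":"array","items":{"type":"array","items":{"type":"number"}}},"force":{"type":"number"}},"required":["motion"]}

```bash
mkdir -p pics
cat > h.py <<'E'
import numpy as np, cv2
from scipy.spatial.transform import Rotation as R
from workcell import bot
def look(name):
    s=bot.read_state(); im,d=bot.read_camera(name); return s,im,d
def campose(name,s):
    c=bot.calibration(name)
    if name=="wrist":
        T=np.array(c["T_tool_cam"]); Rt=R.from_rotvec(s["tcp_rot"]).as_matrix()
        return c, Rt@T[:3,:3], Rt@T[:3,3]+s["tool_pos"]
    o=np.array(c["orientation"],float)
    M=R.from_rotvec(o).as_matrix() if o.size==3 else o
    return c,M,np.array(c["origin"])
def pts(name,s,uv,depth=None,z=None):
    c,M,o=campose(name,s); K=np.array(c["mtx"]); uv=np.asarray(uv,float).reshape(-1,2)
    p=cv2.undistortPoints(uv[:,None],K,np.array([c["k1"],0,0,0.]))[:,0]
    ray=np.c_[p[:,0],-p[:,1],-np.ones(len(p))]@M.T
    t=np.asarray(depth)[:,None] if depth is not None else ((z-o[2])/ray[:,2])[:,None]
    return o+ray*t
def mask(im,col):
    h=cv2.cvtColor(im,cv2.COLOR_RGB2HSV); H,S,V=h[...,0].astype(int),h[...,1],h[...,2]
    m=((H<8)|(H>172)) if col=="red" else ((H>100)&(H<130))
    return m&(S>120)&(V>50)
def report(name,s,im,d,zr=(0.075,0.11)):
    for col in("red","blue"):
        n,l,st,ce=cv2.connectedComponentsWithStats(mask(im,col).astype(np.uint8))
        for i in range(1,n):
            if st[i,4]<25: continue
            v,u=np.nonzero((l==i)&(d>0))
            if len(u)<10: continue
            P=pts(name,s,np.c_[u,v],depth=d[v,u]); zt=np.percentile(P[:,2],95)
            T=P[P[:,2]>zt-0.006]; c=T[:,:2].mean(0); w,V=np.linalg.eigh(np.cov((T[:,:2]-c).T))
            print(name,col,"px",ce[i].round(),st[i,4],"ztop %.3f"%zt,"topc",c.round(4),"mid",((T.min(0)+T.max(0))/2)[:2].round(4),"ang %.1f"%np.degrees(np.arctan2(V[1,1],V[0,1])),"len",(4*w**.5).round(3))
def save(im,n): cv2.imwrite("pics/"+n+".png",cv2.cvtColor(im,cv2.COLOR_RGB2BGR))
E
python3 - <<'E'
from h import *
ims=[]
for n in("scene","side","wrist"):
    s,im,d=look(n); report(n,s,im,d); ims.append(cv2.resize(im,(400,300)))
save(np.vstack([np.hstack(ims[:2]),np.hstack([ims[2],ims[2]*0])]),"a")
s=bot.read_state();print(s, R.from_rotvec(s["tcp_rot"]).as_matrix().round(3))
E
```

```text
scene red px [207.  22.] 68 ztop 0.196 topc [1.1083 1.1542] mid [1.112  1.1593] ang 152.3 len [0.031 0.051]
scene red px [206.  37.] 33 ztop 0.122 topc [1.0995 1.1542] mid [1.0987 1.1578] ang 115.6 len [0.024 0.038]
scene red px [210.  48.] 57 ztop 0.119 topc [1.1162 1.1446] mid [1.116  1.1426] ang 47.3 len [0.008 0.022]
scene red px [205.  84.] 140 ztop 0.168 topc [0.7006 0.4735] mid [0.7096 0.486 ] ang 145.7 len [0.038 0.098]
scene red px [88. 85.] 149 ztop 0.026 topc [0.5104 1.1059] mid [0.5181 1.1058] ang 164.3 len [0.025 0.096]
scene red px [152. 254.] 7856 ztop -0.089 topc [0.3892 0.1517] mid [0.385  0.4565] ang 90.2 len [0.018 1.506]
scene red px [182. 171.] 246 ztop 0.100 topc [0.4604 0.1725] mid [0.4608 0.1736] ang 159.4 len [0.019 0.052]
scene red px [156. 332.] 31 ztop -0.869 topc [0.4353 0.5478] mid [0.4342 0.5507] ang 179.6 len [0.023 0.075]
scene red px [362. 372.] 255 ztop 0.024 topc [ 0.4518 -0.3951] mid [ 0.4565 -0.3962] ang -141.7 len [0.02  0.047]
scene blue px [353. 139.] 54 ztop 0.086 topc [0.9141 0.0623] mid [0.8909 0.0576] ang -142.3 len [0.029 0.065]
scene blu
[... 959 characters left out ...]
0, -3.14018586e-05,
        1.27372451e+00, -3.68985026e-02]), 'joint_vel': array([-5.73013199e-04, -2.78485557e-03, -3.76913472e-03,  6.11487637e-04,
        1.69451588e-03,  4.73867596e-05]), 'joint_torque': array([ 4.04088278e-04, -5.15906096e+01, -3.67959130e+01,  5.46860306e-06,
        8.06350436e-03, -2.03281743e-06]), 'tool_pos': array([ 0.29748827, -0.60525619,  0.23020459]), 'tcp_rot': array([-3.05824167e+00, -7.10947529e-01,  5.96326421e-04]), 'wrist_force': array([ 0.6152174 , -0.0297301 ,  0.23310784]), 'torque': array([ 0.0060492 , -0.05510629,  0.05766511]), 'grip_force': 0.0, 'width': 1.0026403905099945} [[ 0.897  0.441 -0.001]
 [ 0.441 -0.897  0.002]
 [ 0.    -0.002 -1.   ]]
```

View pics/a.png

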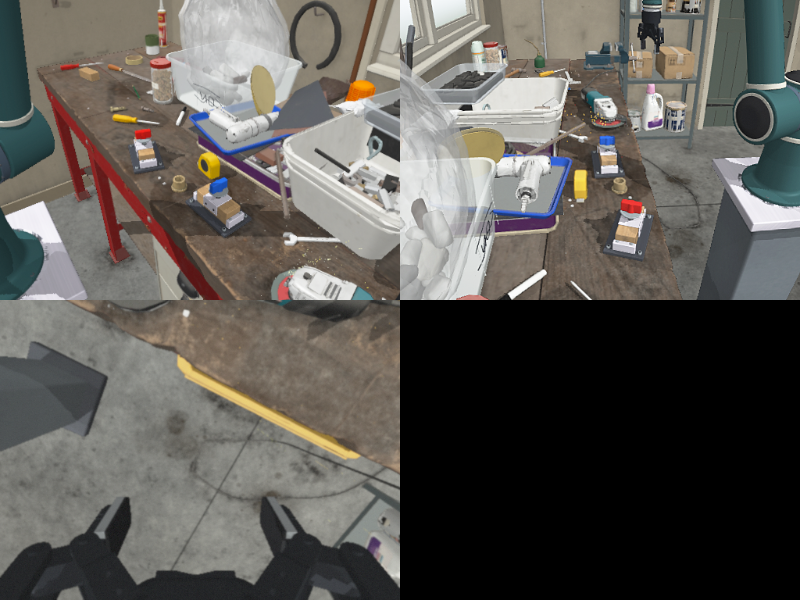

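The picture shows the red wing at scene pixel (182,171) and the blue one at (280,237). Red is on the far-left plate at about (0.462, 0.175), with its wing heading about 160°. I'll go above it with tool x along 160°, which leaves room on the last joint.

Call:
step_arm([
  [8.5,2.5,-3.1,0,-7],
  [8.5,4.9,-6.3,0,-14],
  [8.5,7.4,-9.4,0,-21],
  [8.5,9.8,-12.6,0,-28],
  [8.5,12.3,-15.7,0,-34],
  [8.5,14.7,-18.8,0,-41],
  [8.5,17.2,-22,0,-48],
  [8.5,19.7,-25.1,0,-55],
  [8.5,22.1,-28.3,0,-61],
  [8.5,24.6,-31.4,0,-68],
  [8.5,27,-34.5,0,-75],
  [8.5,29.5,-37.7,0,-81],
  [8.5,31.9,-40.8,0,-88],
  [8.5,34.4,-44,0,-95],
  [8.5,36.9,-47.1,0,-101],
  [8.5,39.3,-50.2,0,-108],
  [8.5,41.8,-53.4,0,-115],
  [8.5,44.2,-56.5,0,-121],
  [8.5,46.7,-59.7,0,-128],
  [8.5,49.2,-62.8,0,-134],
])

```text
time: 2.15
tool_pos: [0.462, 0.1766, 0.2311]
tcp_rot: [-0.533, -3.096, 0.0]
wrist_force: [0.4, -0.6, 0.8]
width: 0.997
grip_force: 0.0
```

Call:
step_arm([
  [8.5,0,0,0,0],
  [8.5,0,0,0,0],
])

```text
time: 2.35
tool_pos: [0.4618, 0.1753, 0.2308]
tcp_rot: [-0.539, -3.094, 0.002]
wrist_force: [-0.3, -0.1, -0.3]
width: 0.997
grip_force: 0.0
```

Run:
```python
from h import *
s,im,d=look("wrist"); report("wrist",s,im,d); save(im,"b")
M=R.from_rotvec(s["tcp_rot"]).as_matrix();print(s["time"],s["tool_pos"],M.round(3),s["q"].round(3),s["wrist_force"])
```

```text
wrist red px [250. 183.] 677 ztop 0.099 topc [0.4622 0.1755] mid [0.463  0.1752] ang 160.1 len [0.016 0.051]
wrist blue px [ 12. 296.] 901 ztop 0.098 topc [ 0.5034 -0.1348] mid [ 0.4997 -0.1372] ang 170.7 len [0.014 0.04 ]
wrist blue px [255. 321.] 1423 ztop 0.086 topc [0.6295 0.1154] mid [0.5675 0.0944] ang 73.0 len [0.066 0.264]
2.35 [0.46183255 0.17529723 0.23076139] [[-0.941  0.338 -0.001]
 [ 0.338  0.941 -0.001]
 [ 0.001 -0.001 -1.   ]] [ 0.313 -0.082  1.98  -0.     1.244 -0.913] [-0.30552141 -0.10122024 -0.34983931]
```

View pics/b.png

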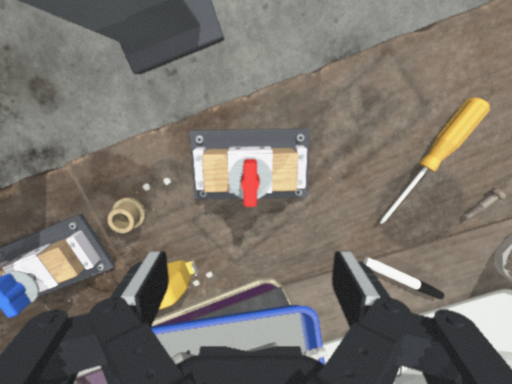

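The wing is at pixel (250,183), centred between the fingers and lined up with tool x. I'll descend, then close on it.

Call:
step_arm([
  [6,-0.05,0,4,0],
  [5,-0.05,0,8,0],
  [5,-0.05,0,11,0],
  [5,-0.05,0,13,0],
  [5,-0.05,0,14.5,0],
  [5,-0.05,0,15.2,0],
  [5,-0.05,0,15.2,0],
  [5,-0.05,0,15.2,0],
])

```text
time: 3.2
tool_pos: [0.4633, 0.1742, 0.08]
tcp_rot: [0.543, 3.093, 0.001]
wrist_force: [0.4, 0.6, 0.4]
width: 0.587
grip_force: 0.0
```

Call:
step_arm([
  [0.5,0,0,0,0],
  [0.5,0,0,0,0],
  [0.5,0,0,0,0],
  [0.5,0,0,0,0],
  [0.5,0,0,0,0],
  [0.5,0,0,0,0],
], force=60)

```text
time: 3.8
tool_pos: [0.4634, 0.1747, 0.0799]
tcp_rot: [0.54, 3.094, 0.0]
wrist_force: [0.9, -1.9, 5.2]
width: 0.148
grip_force: 62.0
```

Call:
step_arm([
  [0.5,0,0,0.3,0],
  [0.5,0,0,0.6,0],
  [0.5,0,0,0.9,0],
  [0.5,0,0,1.1,0],
  [0.5,0,0,1.1,0],
  [0.5,0,0,1.1,0],
])

```text
time: 4.4
tool_pos: [0.4635, 0.1747, 0.0694]
tcp_rot: [0.54, 3.094, 0.0]
wrist_force: [-1.9, -3.0, 10.8]
width: 0.145
grip_force: 62.9
```

Call:
step_arm([
  [0.5,0,0,0.1,0],
  [0.5,0,0,0.2,0],
  [0.5,0,0,0.2,0],
])

```text
time: 4.7
tool_pos: [0.4635, 0.1747, 0.0683]
tcp_rot: [0.54, 3.094, 0.0]
wrist_force: [-5.4, -3.6, 16.2]
width: 0.144
grip_force: 63.7
```

At the bottom stop (over 12 N). Now I'll turn it clockwise.

Call:
step_arm([
  [0.5,0,0,0,6],
  [0.5,0,0,0,12],
  [0.5,0,0,0,18],
  [0.5,0,0,0,24],
  [0.5,0,0,0,30],
  [0.5,0,0,0,36],
  [0.5,0,0,0,42],
  [0.5,0,0,0,42],
])

```text
time: 5.5
tool_pos: [0.4636, 0.1747, 0.0683]
tcp_rot: [1.616, 2.693, 0.001]
wrist_force: [-5.1, -3.4, 16.9]
width: 0.148
grip_force: 63.6
```

Call:
step_arm([
  [0.5,0,0,0,6],
  [0.5,0,0,0,12],
  [0.5,0,0,0,18],
  [0.5,0,0,0,24],
  [0.5,0,0,0,30],
  [0.5,0,0,0,36],
  [0.5,0,0,0,42],
  [0.5,0,0,0,42],
])

```text
time: 6.3
tool_pos: [0.4635, 0.1746, 0.0683]
tcp_rot: [2.474, 1.935, 0.001]
wrist_force: [-3.7, -4.5, 17.1]
width: 0.147
grip_force: 63.6
```

Call:
step_arm([
  [4.5,0,0,0,0],
  [4.5,0,0,0,0],
  [4.5,0,0,0,0],
  [4.5,0,0,0,0],
  [4.5,0,0,-1,0],
  [4.5,0,0,-4,0],
  [4.5,0,0,-8,0],
  [4.5,0,0,-12,0],
  [4.5,0,0,-16,0],
  [4.5,0,0,-16,0],
  [4.5,0,0,-16,0],
])

```text
time: 7.4
tool_pos: [0.4637, 0.175, 0.2284]
tcp_rot: [2.472, 1.937, 0.006]
wrist_force: [-0.6, -0.9, -0.0]
width: 0.525
grip_force: 0.0
```

Run:
```python
from h import *
ims=[]
for n in("wrist","side","scene"):
    s,im,d=look(n); report(n,s,im,d); ims.append(cv2.resize(im,(400,300)))
save(np.hstack(ims[:2]),"c"); print(s["time"],s["tool_pos"],s["wrist_force"])
```

```text
wrist red px [249. 181.] 636 ztop 0.092 topc [0.4635 0.1767] mid [0.4633 0.1762] ang 76.6 len [0.016 0.05 ]
wrist blue px [507. 111.] 28 ztop 0.086 topc [0.7162 0.1845] mid [0.7166 0.1845] ang 173.3 len [0.003 0.009]
wrist blue px [418. 190.] 953 ztop 0.086 topc [0.63   0.1206] mid [0.609 0.092] ang 74.0 len [0.058 0.263]
wrist blue px [508. 120.] 61 ztop 0.085 topc [0.7191 0.1778] mid [0.7193 0.1775] ang 161.2 len [0.003 0.013]
wrist blue px [455. 125.] 485 ztop 0.086 topc [0.6657 0.1849] mid [0.6683 0.1816] ang -179.9 len [0.013 0.069]
wrist blue px [452. 309.] 1467 ztop 0.086 topc [ 0.671  -0.0427] mid [0.6271 0.0576] ang 139.3 len [0.08  0.202]
side red px [116.  58.] 69 ztop 0.170 topc [ 1.0974 -1.2017] mid [ 1.1028 -1.2141] ang -148.4 len [0.056 0.092]
side red px [255. 156.] 42 ztop 0.021 topc [ 0.5078 -0.4204] mid [ 0.5054 -0.4205] ang 107.6 len [0.033 0.067]
side red px [296. 267.] 248 ztop 0.094 topc [0.4644 0.1781] mid [0.4647 0.177 ] ang 75.3 len [0.017 0.053]
side blue px [265. 179.] 214 ztop 0.099 topc [ 0.4969 -0.1358] mid [ 0.4971 -0.137 ] ang -176.8 len [0.018 0.05 ]
[... 913 characters left out ...]
pc [0.4601 0.172 ] mid [0.461  0.1739] ang 76.2 len [0.018 0.053]
scene red px [156. 332.] 31 ztop -0.868 topc [0.4197 0.5469] mid [0.4259 0.5507] ang 177.3 len [0.016 0.111]
scene red px [362. 372.] 254 ztop 0.024 topc [ 0.4518 -0.3952] mid [ 0.4558 -0.3961] ang -141.5 len [0.02  0.046]
scene blue px [353. 139.] 54 ztop 0.087 topc [0.9136 0.0611] mid [0.8912 0.0583] ang -144.1 len [0.028 0.069]
scene blue px [294. 174.] 867 ztop 0.087 topc [0.6626 0.0185] mid [0.7103 0.0544] ang 111.1 len [0.209 0.395]
scene blue px [280. 237.] 332 ztop 0.100 topc [ 0.4944 -0.1416] mid [ 0.4956 -0.1397] ang -179.3 len [0.016 0.052]
7.5 [0.46193546 0.1744295  0.22534339] [-1.61998303 -0.90224355 -0.40145627]
```

View pics/c.png

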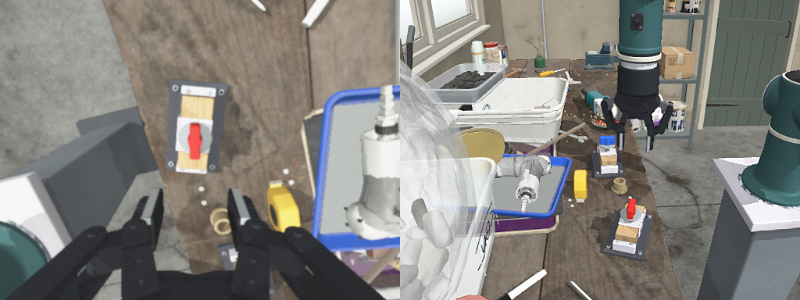

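The red wing (crop pixel 195,140) has turned about 84° clockwise, and all three views show it 6–7 mm lower. Since it stays down with nothing touching it, the thread has bitten. The blue screw hasn't moved and the gripper is clear.

```bash
python3 -c "
from workcell import bot
print(bot.finish_job())"
```

```text
the job is handed in; nothing more can be done
None
```

The job is handed in: the red screw is turned about 84° clockwise and stays 6–7 mm down when let go, the blue screw hasn't moved, and the robot touches nothing; the hand-in returned no verdict.

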